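# Ready the hand-cranked screw feeder

## Robot

A 6-joint arm with a two-finger parallel gripper is mounted at the origin on a cart in front of the work surface, level with it; the furniture and walls round the work are solid. World frame = base frame: x ahead of the robot, y to its left, z up, the work surface at z = 0. Lengths are in mm, angles in rad, forces in N, time in s.
With the tool pointing down it reaches from about 400 to 825 mm from the base axis. Payload 7 kg.
Tool frame: the origin (TCP) lies at the very end of the fingers, on their centre line; the grasp point (between the pads) lies 19 mm behind it; z points along the fingers, y is the line along which they close (so a half turn about z gives the same grasp; the last joint's range is limited). The gripper opens to 88 mm and grips with 3 to 60 N. Pads are 19 mm wide; open, the fingers measure 130 mm over their backs; the gripper's body (78 mm by 193 mm) begins 47 mm behind the grasp point.
Start: joints at [1.486, 0.359, 0.012, 0, -1.224, -0.288], TCP at [245.859, 628.609, 226.561] pointing down, gripper open.
Joint ranges: [-3.07, 3.07], [-1.43, 2.12], [-1.02, 1.25], [-3.03, 1.67], [-3.05, -0], [-3.03, 3.03]. Speed limits (rad/s): [2.39, 2.39, 3.01, 3.14, 3.14, 3.14].

## Interface

Orientations are given as a unit quaternion [x, y, z, w].
In Python, from plant import bot gives the robot as it stands. Calls block until the motion is done:
- bot.move_ptp(position, orientation): joint-space move of the TCP to a pose.
- bot.line_to(position, velocity=150, ori=None): straight line of the TCP; ori=None keeps the orientation; velocity is the mean speed in mm/s.
- bot.move_joints(angles): joint-space move.
- bot.move_gripper(opening, force=None): finger opening in mm; force is the grip in N (None keeps the last); returns when the fingers have stopped.
- bot.pause(seconds).
- bot.solve_ik(position, orientation): joint angles nearest the present ones, or None.
- bot.read_state(): the state.
- bot.camera(name): name is "scene" or "top" or "wrist"; returns the picture (384x512x3 uint8, red, green, blue); there is no depth.
- bot.get_calibration(name): a dict with "fx", "fy", "cx", "cy" (pixels), "view" (4x4, takes a point from world to camera coordinates); the wrist camera has in their place "T_tool_cam" (4x4, takes a point from camera to tool coordinates, whose origin is the TCP and whose axes are the flange's). Camera axes: x right, y up, looking along -z (the intrinsics and any distortion apply to the point x, -y, -z); pixel columns grow to the right and rows downward; lengths in mm; the calibration is good to about 2 mm. A picture is of the moment at which its call begins: read the wrist's pose just before it. get_calibration takes no time and is no camera call.
A pose or a line that the arm cannot do raises bot.Unreachable and nothing moves.
- bot.close_job(): hands the job in; it is judged then, once.
The state is a dict: "t": time; "joint_pos": joint angles; "qvel": joint speeds; "tau": joint torques, N m; "tcp_pos": TCP position; "eef_rot": TCP orientation; "contact_force": force on the tool from outside, world axes, zero at the start; "moment": the same for the moment, N m; "width": finger opening in mm; "finger_force": force on a finger pad.
Only numpy, scipy, OpenCV 4.12 (cv2) and the standard library are available. Lean on these libraries where they do the work, as an engineer would, in place of code of your own. Each camera call takes 0.05 s, during which the arm holds its last target. There are 200 camera calls.

## Task

Get the hand-cranked screw feeder ready for use: pick up the metal hopper by its carrying bar and lower it onto the two pegs of the feeder, pouring lip over the catch tray, until it sits fully home and flat - guide it all the way down, do not drop it. Also unfold the crank's handle, lifting its wooden knob until the handle stands fully upright, and leave the glue bottle, the amber jar and the tape measure where they are.

Things in the scene. Friction and masses are not known exactly. Their poses are not given: they have to be found in the camera images.
- hopper_handle (a point): Centre of the loose hopper's carrying bar: dark wood, 12 mm wide (x), 76 mm long (y), 14 mm tall, straight above the hopper's middle, 74 mm above its flat underside; walls below end 47 mm up, open space between. Hopper's own axes, z up; -x is the side of the low wall and the pouring lip
- hopper: The loose open aluminium hopper, 0.28 to 0.56 kg; origin in the middle of its underside. Foot 100 x 84 mm (x, y), 16 mm thick, with two upright through holes of 13 mm diameter at x = +18 mm, y = -26 and +26 mm. The pouring lip at -x reaches 72 mm from the middle
- seat (a point): Point on the fixed feeder's steel seat plate (its top, 35 mm above the bench) where the middle of the hopper's underside belongs, hopper axes pointing as these do. Two 10 mm pegs, 15 mm tall, tops tapered to 5 mm, stand at x = +18 mm, y = -26 and +26 mm: the hopper fits one way round only. The open catch tray is at -x
- feeder: The fixed feeder, a grey housing 120 x 240 mm (x, y), 32 mm high; origin in the middle of its underside. The seat is at y = -60 mm, the upright crank axis at y = +70 mm; the catch tray, 18 mm high, reaches to x = -128 mm in front of the seat
- grip_hinge (a point): Pin about which the crank's handle folds, at the outer end of the crank arm, 75 mm from the crank axis, 85 mm above the bench. The arm points along this point's +y, away from the crank axis; the pin lies along x. The arm is 12 mm wide, its top 14 mm below the pin
- knob_center (a point): Centre of the dark wooden ball knob, 24 mm diameter, at the end of the crank's folding handle (a 12 mm steel rod), 50 mm from the handle's pin; the ball swivels freely on the rod's end, so it can turn with the fingers that hold it. Folded, the handle lies level over the crank arm with the knob towards the crank axis, 2 mm clear of the arm; upright, the knob stands straight above the pin
- crank_grip (a joint): fold angle of the crank's handle, rad: 0 folded down over the arm, 1.571 upright against its stop; the knob rises as it grows. Stiff pin (0.03 N m): it stays where it is left
- crank (a joint): angle of the crank arm about its upright axis, rad: 0 when the arm points along the seat's +y, growing anticlockwise from above; stiff (0.15 N m), free to turn between -1.2 and 1.2
- glue_bottle: loose bystander: yellowish glue bottle with orange nozzle, 42 x 58 x 178 mm tall, origin at its underside; leave alone
- shellac_jar: loose bystander: amber glass jar with light lid, 58 mm diameter, 85 mm tall, origin at its underside; leave alone
- tape_measure: loose bystander: tape measure, 33 x 76 x 67 mm tall, origin at its underside; leave alone
Mind the look-alikes: they are no part of the job. Leave any pink look-alike of the hopper alone.

How it is judged (in metres and radians):
On the way:
1. the hopper, still touched by the fingers, is guided down to less than 8 mm above its home on the pegs (contact force between the fingers and hopper above 0.5 N and z of hopper_handle in the frame of seat below 0.082 m and horizontal distance between hopper_handle and seat below 0.008 m), for 0.05 s.
At the end, for the whole second after the job is handed in: The hopper sits on its pegs: bar centre 70 to 77 mm above the seat plate and within 5 mm of straight above the seat point, turned less than 0.12 rad from the seat and tilted less than 0.05 rad, at rest; the crank's handle is unfolded beyond 1.40 rad (z of hopper_handle in the frame of seat between 0.07 and 0.077 m and horizontal distance between hopper_handle and seat below 0.005 m and angle between the x axis of hopper_handle and the x axis of seat, either way round below 0.12 rad and angle between hopper_handle's own z axis and vertical below 0.05 rad and value of joint crank_grip above 1.4 rad and linear speed of hopper below 0.02 m/s); the robot touches nothing.
It fails at once if the hopper is tipped over (more than 0.6 rad) (angle between hopper_handle's own z axis and vertical above 0.6 rad).
It fails at once if the glue bottle, the amber jar or the tape measure is moved by more than 40 mm (distance of any of glue_bottle, shellac_jar, tape_measure from where it was at the start of the episode above 0.04 m).
It also fails if it takes over 51 s, if anything falls off the work surface, if the arm or the gripper's body presses on something with over 40 N, if the wrist force passes 120 N, or if a joint passes its speed limit or range.

## Working session

There is one attempt and no reset: what is moved stays moved. The work goes in short steps, each a Python script; the robot and the scene stay as the last script left them, time stands still between calls to the robot, and variables do not carry over. Pictures are saved under pics/ and viewed, at most 10 in all, crops included, and the job is handed in when it is done.

```bash
ls; mkdir -p pics; python3 - <<'E'
from plant import bot
import cv2,numpy as np
for n in("scene","top"):
    im=bot.camera(n); cv2.imwrite(f"pics/{n}0.png",im[:,:,::-1])
    c=bot.get_calibration(n); print(n,{k:(np.round(v,3).tolist()) for k,v in c.items()})
print({k:np.round(v,3).tolist() for k,v in bot.get_calibration("wrist").items()})
s=bot.read_state();print(s['t'],s['eef_rot'],s['width'])
E
```

```text
pics
scene {'fx': 372.993, 'fy': 372.993, 'cx': 250.335, 'cy': 191.88, 'view': [[-0.906, -0.424, 0.019, 441.236], [0.337, -0.692, 0.638, -267.603], [-0.257, 0.584, 0.77, -1002.654], [0.0, 0.0, 0.0, 1.0]]}
top {'fx': 431.283, 'fy': 431.283, 'cx': 256.711, 'cy': 190.951, 'view': [[0.028, -0.999, -0.019, -50.361], [0.991, 0.026, 0.128, -546.365], [-0.128, -0.022, 0.992, -1195.947], [0.0, 0.0, 0.0, 1.0]]}
{'fx': 267.444, 'fy': 267.444, 'cx': 255.669, 'cy': 192.65, 'T_tool_cam': [[0.0, 0.965, 0.263, 70.892], [1.0, -0.0, 0.0, -0.063], [0.0, 0.263, -0.965, -158.327], [0.0, 0.0, 0.0, 1.0]]}
0.1 [ 9.82672066e-01 -1.85351198e-01 -7.16342303e-05  7.34743052e-04] 87.64030941116684
```

View pics/scene0.png

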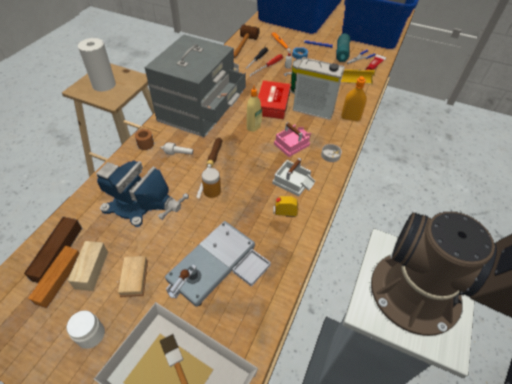

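View pics/top0.png

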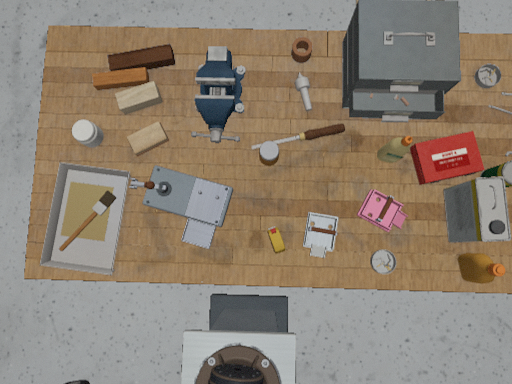

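Top view: the feeder is at (188,197), with the tray at (198,233) on the robot side and the crank arm pointing left, its knob near (150,185).

Hopper candidates:
- White/aluminium hopper at (321,232), bar at (322,231), lip downwards at (318,252). This one fits.
- Pink look-alike at (382,210). Rejected.
- Small grey dish at (383,262). Not a hopper.

Next I'll take close wrist views of the hopper and the feeder.

```bash
cat > h.py <<'E'
from plant import bot
import cv2,numpy as np
from scipy.spatial.transform import Rotation as R
def down(yaw):
    "tool z down, tool y (closing line) along world direction yaw (rad)"
    y=np.array([np.cos(yaw),np.sin(yaw),0]); z=np.array([0,0,-1.]); x=np.cross(y,z)
    return R.from_matrix(np.c_[x,y,z]).as_quat()
def wview(s):
    T=np.eye(4);T[:3,:3]=R.from_quat(s['eef_rot']).as_matrix();T[:3,3]=s['tcp_pos']
    return np.linalg.inv(T@bot.get_calibration("wrist")["T_tool_cam"])
def cast(uv,c,view,z):
    "pixel -> world point on plane z"
    u,v=uv; d=np.array([(u-c['cx'])/c['fx'],-(v-c['cy'])/c['fy'],-1])
    Rm,t=view[:3,:3],view[:3,3]; o=-Rm.T@t; d=Rm.T@d
    return o+d*(z-o[2])/d[2]
def top(uv,z):
    c=bot.get_calibration("top"); return cast(uv,c,np.array(c['view']),z)
def shot(name):
    s=bot.read_state(); im=bot.camera("wrist"); cv2.imwrite(f"pics/{name}.png",im[:,:,::-1])
    np.save(f"pics/{name}.npy",wview(s)); return im
def wr(name,uv,z): return cast(uv,bot.get_calibration("wrist"),np.load(f"pics/{name}.npy"),z)
E
python3 - <<'E'
from h import *
for n,uv,z in [("hopper",(322,231),74),("pink",(382,210),74),("tape",(276,239),67),("seatregion",(207,198),35),("axis",(165,188),70),("knob",(150,185),85),("tray",(198,233),18),("jar",(269,150),85),("glue",(405,142),178)]: print(n,top(uv,z).round())
hp=top((322,231),74); ft=top((172,190),70)
for n,p in(("feeder",ft),("hopper",hp)):
    for yaw in(np.pi/2,-np.pi/2,0,np.pi):
        q=bot.solve_ik([p[0],p[1],190],down(yaw)); print(n,yaw,None if q is None else np.round(q,2))
E
```

```text
hopper [ 437. -217.   74.]
pink [ 499. -380.   74.]
tape [412. -93.  67.]
seatregion [524. 106.  35.]
axis [545. 219.  70.]
knob [550. 258.  85.]
tray [424. 130.  18.]
jar [656. -67.  85.]
glue [ 664. -412.  178.]
feeder 1.5707963267948966 [ 0.69  0.22 -0.27  0.   -1.08 -2.26]
feeder -1.5707963267948966 [ 0.69  0.22 -0.27  0.   -1.08  0.88]
feeder 0 [ 0.69  0.22 -0.27  0.   -1.08  2.45]
feeder 3.141592653589793 [ 0.69  0.22 -0.27  0.   -1.08 -0.69]
hopper 1.5707963267948966 [-0.06  0.08 -0.44  0.   -1.05 -1.51]
hopper -1.5707963267948966 [-0.06  0.08 -0.44  0.   -1.05  1.63]
hopper 0 None
hopper 3.141592653589793 [-0.06  0.08 -0.44  0.   -1.05  0.06]
```

```bash
python3 - <<'E'
from h import *
bot.move_ptp([535,190,215],down(np.pi)); a=shot("f1")
bot.move_ptp([437,-217,190],down(np.pi)); b=shot("h1")
print(bot.read_state()['t'])
o=np.hstack([cv2.resize(i[60:360,106:406],(400,400)) for i in (a,b)])
cv2.imwrite("pics/both.png",o[:,:,::-1])
E
```

```text
3.65
```

View pics/both.png

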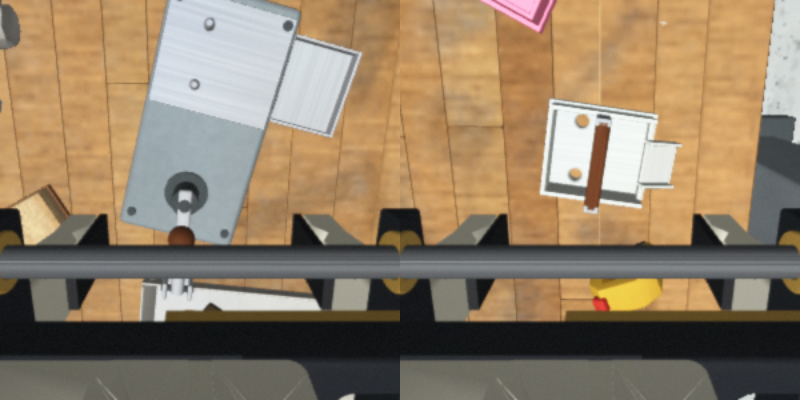

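Left half shows the seat pegs at crop (209,24) and (194,84), the axis at (186,190) and the brown knob at (181,238). Right half shows the chosen hopper, which is metal rather than pink: its wooden bar runs (603,125) to (593,208), the holes are at (582,121) and (575,174), and the lip is to the right at (660,164).

```bash
python3 - <<'E'
from h import *
def brown(im,box):
    x0,y0,x1,y1=box; hsv=cv2.cvtColor(im[y0:y1,x0:x1],cv2.COLOR_BGR2HSV)
    m=cv2.inRange(hsv,(0,90,20),(15,255,140)); n,l,st,c=cv2.connectedComponentsWithStats(m)
    k=1+np.argmax(st[1:,4]); pts=np.argwhere(l==k)[:,::-1]+[x0,y0]
    return st[k]+np.array([x0,y0,0,0,0]),c[k]+[x0,y0],cv2.minAreaRect(pts.astype(np.float32))
f=cv2.imread("pics/f1.png");h=cv2.imread("pics/h1.png")
P=lambda x,y:(106+.75*x,60+.75*y)
st,c,r=brown(h,(235,140,275,225)); print("bar",st,c,r)
c=r[0]; print(" ctr@81",wr("h1",c,81).round(1)); b=cv2.boxPoints(r); print(np.array([wr("h1",q,81) for q in b]).round(1).tolist())
hs=[wr("h1",P(*q),16) for q in((182,121),(175,174))]; print("holes",np.round(hs,1).tolist(),np.linalg.norm(hs[0]-hs[1]))
d=hs[1]-hs[0]; yaw=np.arctan2(-d[0],d[1]); m=sum(hs)/2; print("yaw",yaw,"ctr from holes",m-18*np.array([np.cos(yaw),np.sin(yaw),0]))
ps=[wr("f1",P(*q),50) for q in((209,23),(194,84))]; print("pegs",np.round(ps,1).tolist(),np.linalg.norm(ps[0]-ps[1]))
d=ps[1]-ps[0]; yaw=np.arctan2(-d[0],d[1]); s=sum(ps)/2-18*np.array([np.cos(yaw),np.sin(yaw),0])
print("seat",s,yaw,"axis",s+130*np.array([-np.sin(yaw),np.cos(yaw),0]))
st,c,r=brown(f,(225,225,260,246)); print("knob",st,c,r, wr("f1",c,85).round(1)); print("axis img",wr("f1",P(186,190),71).round(1))
E
```

```text
bar [244 154  19  63 630] [253.31746032 184.95714286] ((253.51133728027344, 185.0018310546875), (11.017754554748535, 63.283233642578125), 9.246112823486328)
 ctr@81 [ 440.2 -222.4   81. ]
[[451.4, -189.3, 81.0], [440.5, -255.3, 81.0], [429.7, -253.5, 81.0], [439.9, -187.3, 81.0]]
holes [[454.3, -250.2, 16.0], [461.7, -199.4, 16.0]] 51.33316632232137
yaw -0.1438511293597734 ctr from holes [ 440.20738078 -222.17320681   16.        ]
pegs [[527.6, 74.2, 50.0], [540.3, 123.9, 50.0]] 51.26509302806715
seat [516.5286479  103.52635427  50.        ] -0.2511380556903123 axis [548.83448967 229.4482848   50.        ]
knob [231 230  22  14 233] [241.45922747 237.54077253] ((241.5, 236.5), (21.0, 13.0), -0.0) [551.9 253.3  85. ]
axis img [547.3 214.7  71. ]
```

The measurements agree with the given sizes: hole spacing 51.3 and peg spacing 51.3 mm against 52, and the bar centre lies within 0.3 mm of the hole-derived centre. Next are closer looks at the pegs and crank. I'll do the crank first.

```bash
python3 - <<'E'
from h import *
bot.move_gripper(50)
bot.line_to([440,-217,215],300)
bot.move_ptp([525,105,155],down(np.pi)); a=shot("f2")
bot.move_ptp([545,300,185],down(np.pi)); b=shot("f3")
print(bot.read_state()['t'])
o=np.hstack([cv2.resize(i[50:250,156:356],(400,400),interpolation=cv2.INTER_CUBIC) for i in (a,b)])
cv2.imwrite("pics/both2.png",o[:,:,::-1])
E
```

```text
6.9083
```

View pics/both2.png

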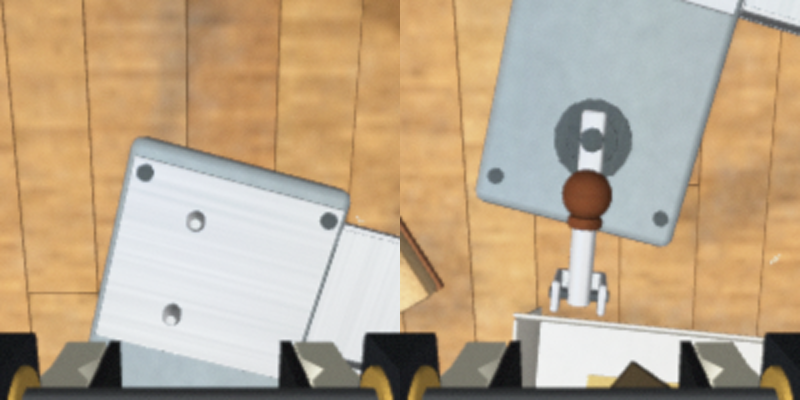

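The pegs are at left crop (196,221) and (172,314). On the right, the hub is at (592,140), the knob ball at (587,193) and the hinge fork around (579,290).

```bash
python3 - <<'E'
from h import *
P=lambda x,y:(156+.5*x,50+.5*y)
ps=[wr("f2",P(*q),43) for q in((196,221),(172,314))]; print("pegs",np.round(ps,1).tolist(),np.linalg.norm(ps[0]-ps[1]))
d=ps[1]-ps[0]; yaw=np.arctan2(-d[0],d[1])
# feeder edges for yaw
e=[wr("f2",P(*q),32) for q in((133,147),(95,330))]; d=e[1]-e[0]; print("edge yaw",np.arctan2(-d[0],d[1]))
e=[wr("f2",P(*q),32) for q in((148,152),(345,205))]; d=e[0]-e[1]; print("edge yaw",np.arctan2(d[1],d[0]))
s=sum(ps)/2-18*np.array([np.cos(yaw),np.sin(yaw),0])
print("seat",s,yaw,"axis",s+130*np.array([-np.sin(yaw),np.cos(yaw),0]))
k=wr("f3",P(187,193),85); hg=wr("f3",P(179,285),85); ax=wr("f3",P(192,140),71); ax2=wr("f3",P(192,140),78)
print(k,hg,ax,ax2,np.linalg.norm(k-hg),np.linalg.norm((k-ax)[:2]))
f=cv2.imread("pics/f3.png"); hsv=cv2.cvtColor(f,cv2.COLOR_BGR2HSV); m=cv2.inRange(hsv,(0,90,20),(15,255,150)); m[:130]=0;m[168:]=0;m[:,:230]=0;m[:,270:]=0
m=cv2.morphologyEx(m,cv2.MORPH_OPEN,np.ones((3,3))); (c,r)=cv2.minEnclosingCircle(np.argwhere(m)[:,::-1].astype(np.float32)); print("knob mask",c,r,cv2.boundingRect(m),wr("f3",c,85))
for yaw in(0,np.pi,np.pi-.25,-.25): q=bot.solve_ik([k[0],k[1],100],down(yaw)); print(yaw, None if q is None else np.round(q,2))
E
```

```text
pegs [[526.9, 73.4, 43.0], [539.8, 123.0, 43.0]] 51.264447243887034
edge yaw -0.242535263447741
edge yaw -0.2573340995419943
seat [515.91259503 102.74854476  43.        ] -0.2535417846084893 axis [548.52102535 228.59245709  43.        ]
[551.20520694 253.75779176  85.        ] [555.48478251 299.31881673  85.        ] [548.91425384 229.32556192  71.        ] [548.82064093 229.32053863  78.        ] 45.761575181381296 24.539403437626774
knob mask (248.52542114257812, 150.16949462890625) 14.87470531463623 (238, 136, 23, 29) [552.16123734 257.24204507  85.        ]
0 [ 0.75  0.36 -0.3   0.   -0.91  2.39]
3.141592653589793 [ 0.75  0.36 -0.3   0.   -0.91 -0.75]
2.891592653589793 [ 0.75  0.36 -0.3   0.   -0.91 -1.  ]
-0.25 [ 0.75  0.36 -0.3   0.   -0.91  2.14]
```

```bash
python3 - <<'E'
from h import *
ax=np.array([548.7,229.0]); a=np.arctan2(-2.6,24.8)+0.005; a=-0.098
d=np.array([-np.sin(a),np.cos(a)]); hinge=np.r_[ax+75*d,85.]; k=np.r_[ax+25*d,85.]
q=down(np.pi+a); print(hinge,k)
bot.move_ptp(k+[0,0,45],q)
bot.line_to(k+[0,0,-13],100)
print(np.round(bot.read_state()['contact_force'],1))
bot.move_gripper(20,20); s=bot.read_state(); print("width",s['width'],s['finger_force'],np.round(s['contact_force'],1))
if not 20<s['width']<26: raise SystemExit
for th in np.radians([8,16,25,34,43,52,61,70,79,86,91]):
    p=hinge+50*np.r_[-np.cos(th)*d,np.sin(th)]; bot.line_to(p+[0,0,-13],70)
    s=bot.read_state(); print(round(np.degrees(th)),np.round(s['contact_force'],1),round(s['width'],1))
    if np.linalg.norm(s['contact_force'])>50: break
shot("k1"); print(s['t'],s['tcp_pos'])
E
```

```text
[556.03824075 303.64013815  85.        ] [551.14608025 253.88004605  85.        ]
[ 0.4 -0.4  0.1]
width 22.22971060027559 20.000186562538147 [-0.1  0.   1.2]
8 [-0.7  2.2  0.3] 22.4
16 [-1.3  4.5 -0.4] 22.5
25 [ 0.2  5.4 -2.5] 22.8
34 [ 1.2  6.8 -3.9] 22.8
43 [ 0.8  7.8 -6.8] 22.8
52 [  2.    6.9 -11.2] 22.5
61 [  2.5   7.  -12.7] 22.4
70 [  2.9   5.1 -15.4] 22.6
79 [  0.7   3.5 -18.1] 22.1
86 [  0.2   3.  -21.4] 22.6
91 [ -0.3   0.6 -24.4] 22.3
11.4333 [555.01624139 303.55526616 120.83186727]
```

```bash
python3 - <<'E'
from h import *
p=np.array(bot.read_state()['tcp_pos']); d=np.array([.098,.995,0])
for dy in(2,4,6):
    bot.line_to(p+dy*d+[0,0,-1.5],50); s=bot.read_state(); print(dy,np.round(s['contact_force'],1),np.round(s['tcp_pos'],1))
    if s['contact_force'][1]<-10: break
bot.move_gripper(45); p=np.array(bot.read_state()['tcp_pos']); bot.line_to(p+[0,0,55],150)
p[1]+=30;p[2]=240; bot.line_to(p,200); b=shot("k2"); print(bot.read_state()['t'])
im=bot.camera("scene")
o=np.hstack([cv2.resize(b[100:240,206:306],(420,588),interpolation=cv2.INTER_CUBIC)[:400],cv2.resize(im[210:310,150:250],(380,400),interpolation=cv2.INTER_CUBIC)])
cv2.imwrite("pics/k2c.png",o[:,:,::-1])
E
```

```text
2 [ -1.7  -6.4 -14.4] [555.6 304.2 120.5]
4 [ -0.3 -10.7 -12.5] [555.5 304.6 120.4]
13.6917
```

View pics/k2c.png

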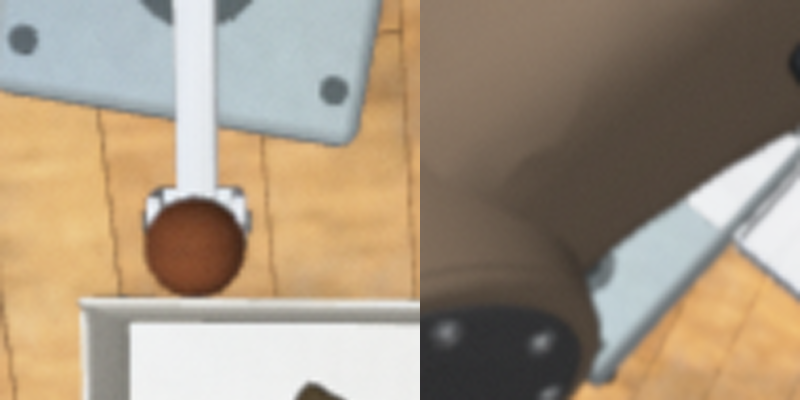

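The left crop shows the knob at (195,247), sitting over the hinge fork. The push against the stop was felt as -10 N in y, so the handle is upright. Now I'll grasp the hopper.

```bash
python3 - <<'E'
from h import *
print("knob@135",wr("k2",(206+195/4.2,100+247/4.2),135).round(1))
q=down(np.pi-.155); p=np.array([440.2,-222.3,0])
bot.move_ptp(p+[0,0,140],q); bot.line_to(p+[0,0,56],100); print(np.round(bot.read_state()['contact_force'],1))
bot.move_gripper(5,40); s=bot.read_state(); print("w",s['width'],s['finger_force'],np.round(s['contact_force'],1),s['tcp_pos'])
if s['width']<9: raise SystemExit
bot.line_to(p+[0,0,70],60); print(np.round(bot.read_state()['contact_force'],1))
bot.line_to(p+[0,0,190],200); s=bot.read_state(); print(s['t'],s['width'],np.round(s['contact_force'],1),np.round(s['moment'],2))
b=shot("h2"); cv2.imwrite("pics/h2c.png",cv2.resize(b[100:384,106:406],(600,568))[:,:,::-1])
E
```

```text
knob@135 [555.3 304.2 135. ]
[-0.5 -0.4  0.5]
w 11.502011872602662 39.976492524147034 [-0.1 -0.2  2.9] [ 440.17771056 -222.31247566   56.12241392]
[ 0.2  0.4 -3.8]
18.5917 11.656896815863208 [-0.6  0.7 -4.9] [ 0.05 -0.07 -0.05]
```

View pics/h2c.png

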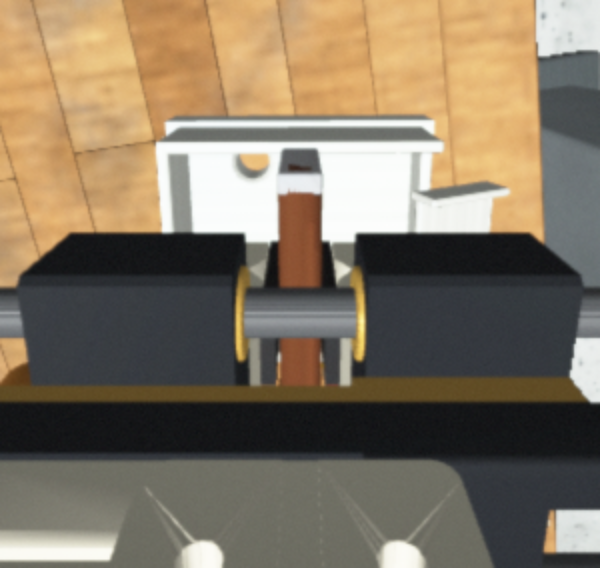

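The hopper is held square and centred in the fingers, with one foot hole visible at crop (254,160). Now I'll carry it over and lower it step by step.

```bash
python3 - <<'E'
from h import *
r=lambda a:np.array([[np.cos(a),-np.sin(a)],[np.sin(a),np.cos(a)]])
print("hole seen",wr("h2",(233,179),150).round(1),"expected",np.array([440.2,-222.3])+r(-.155)@[18,-26])
q=down(np.pi-.252); p=np.array([516.1,103.0,0])
bot.move_ptp(p+[0,0,185],q); bot.line_to(p+[0,0,112],120); bot.pause(.2)
s=bot.read_state(); f0=np.array(s['contact_force']); print(np.round(s['tcp_pos'],1),f0.round(1),s['t'])
for z in range(110,88,-2):
    bot.line_to(p+[0,0,z],40); s=bot.read_state(); f=np.array(s['contact_force'])-f0
    print(z,np.round(s['tcp_pos'],1),f.round(1),np.round(s['moment'],2))
    if f[2]>12 or np.hypot(*f[:2])>15: break
E
```

```text
hole seen [ 452.1 -251.9  150. ] expected [ 453.97032497 -250.76714159]
[516.6 103.2 112.8] [ 0.7 -0.5 -4. ] 20.8667
110 [516. 103. 110.] [-0.5  1.  -0.1] [ 0.05 -0.06 -0.01]
108 [516.  102.9 107.8] [-0.4  0.6  0.4] [ 0.07 -0.08 -0.03]
106 [516.  102.9 105.8] [-0.5  0.1  0.4] [ 0.1  -0.04  0.02]
104 [516.  102.9 103.8] [-1.3  1.1  1. ] [ 0.07 -0.13  0.04]
102 [516.  103.  101.8] [-0.4  0.9  0.8] [ 0.07 -0.07 -0.03]
100 [516.  102.9  99.8] [-0.8  0.8 -0.6] [ 0.04 -0.11  0.03]
98 [516.  102.9  97.8] [-0.9  0.6 -0. ] [ 0.08 -0.07  0.03]
96 [516.  102.9  95.8] [-0.9  0.6  0.1] [ 0.08 -0.06 -0.04]
94 [516.  102.9  93.8] [-1.   1.1  0.4] [ 0.08 -0.1  -0.04]
92 [516.  102.9  91.9] [-0.1 -0.1  0.6] [ 0.06 -0.07  0.  ]
90 [516.5 103.   91.1] [-3.3  0.3 11.4] [-0.05  1.29 -0.01]
```

It went over the pegs without contact and bottomed out at TCP z = 91.1, which is exactly the grasp height plus 35 mm. I'll release it, retreat and check.

```bash
python3 - <<'E'
from h import *
bot.pause(.2); bot.move_gripper(40); bot.pause(.1)
p=np.array(bot.read_state()['tcp_pos']); bot.line_to(p+[0,0,60],100); bot.line_to(p+[-20,20,140],200)
b=shot("e1"); bot.move_ptp([440,-150,260],down(np.pi)); t=bot.camera("scene"); t2=bot.camera("top"); print(bot.read_state()['t'],bot.read_state()['contact_force'].round(1) )
o=np.hstack([cv2.resize(i,(400,400),interpolation=cv2.INTER_CUBIC) for i in (b[60:260,156:356],t[215:315,155:255])])
cv2.imwrite("pics/e1c.png",o[:,:,::-1]); cv2.imwrite("pics/top1.png",t2[:,:,::-1])
d=cv2.absdiff(t2[:,:,::-1],cv2.imread("pics/top0.png")).max(2)
for n,(x,y) in dict(jar=(269,152),glue=(395,150),tape=(276,239)).items(): print(n,d[y-10:y+10,x-8:x+8].mean())
E
```

```text
27.1833 [-1.  -0.2  0.3]
jar 16.746875
glue 15.1125
tape 79.353125
```

View pics/e1c.png

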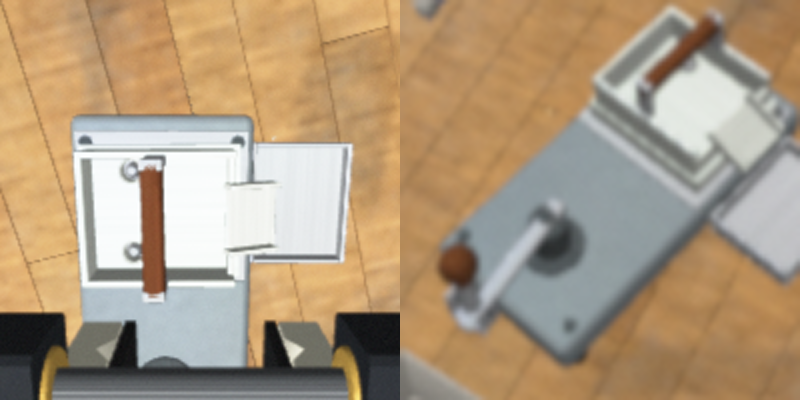

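The hopper sits flat on both pegs, which show in its holes at crop (130,170) and (133,252), and its lip is over the tray. The handle stands upright with the knob at right crop (457,265). The "tape" pixel difference is just the arm now passing over it, since no contact was felt there.

```bash
python3 - <<'E'
from plant import bot
print(bot.close_job())
E
```

```text
the job is handed in; nothing more can be done
None
```

The job is handed in (verdict not shown): the hopper was guided down onto its pegs and sits flat with its lip over the tray, the crank handle is upright, and I never touched the glue bottle, jar or tape measure; about 27 s of the 51 s were used.

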